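# Hang the clothes-peg pail on the laundry counter's hook

### The job

Put the clothes-peg pail away: swing its folded-down wire handle upright while the pail still stands on the counter, then hang the pail by that handle over both prongs of the dark hook stand, so that it hangs freely and still, and let go. Do not tip the pegs out, and leave the plant, the clock and the detergent bottle where they stand.

Things in the scene. Friction and masses are not known exactly. Their poses are not given: they have to be found in the camera images.
- pail: Loose bare-metal pail holding wooden clothes pegs (fixed), 0.3 to 0.55 kg, 95 mm high; outer diameter 96 mm at the foot, 130 mm over the rim bead. Origin: centre of the underside; z up. Its bail (wire handle) hinges on an axis along the pail's y, 85 mm above the origin. The bail starts folded down on the pail's -x side, which faces roughly towards the robot (up to 0.45 rad off).
- bail (a joint): Bail angle, rad: 0 = folded level to the pail's -x side (stop at -0.25), 1.57 = upright, 3.14 = level on the +x side. Starts between -0.15 and 0.35. The stiff hinge (0.04 N m, about 1 N at the grip) lets the bail stay at any angle where it is left. When the pail hangs, its weight turns it nearly upright.
- bail_grip (a point): Middle of the bail's bar and of its red grip sleeve (12 mm diameter, 50 mm long). The bail is a square U of 5 mm wire: legs at +-69 mm from the middle; straight bar along the pail's y, 85 mm from the hinge axis. Folded level: bar 85 mm above the counter, 14 mm gap from sleeve to rim. Upright: bar 170 mm above the pail's foot. Frame turns with the bail: y along the bar, -x from hinge to bar.
- hook: Dark steel two-pronged hook stand, fixed. Origin: on the counter under its 16 mm post; z up. Base 100 x 130 x 10 mm, x -40 to 60. From the post's top (234 mm high) two 8 mm prongs at y = +-45 mm point along -x, roughly to the robot (0.3 rad). Centre line: z 228 mm at the post, 215 mm from x = -85 to -105 mm, then up to the tip at x -128, z 240 mm (12 mm brass ball, top at 246 mm).
- hook_seat (a point): Where the middle of the bail's bar rests when hung: midway between the prongs, in their low part, 95 mm before the post (stand's -x), 221.5 mm above the counter (wire centre, wire lying on both prongs). Axes as the stand's; the bar lies along y, sleeve between the prongs (82 mm free for fingers). Come from the front, bar above the tips, so that the prongs pass between bar and rim (75 mm opening).
- plant: Bystander: small plant in a white pot, 68 mm in diameter, 100 mm high. Origin: centre of its underside.
- clock: Bystander: grey mantel clock, 50 x 110 x 165 mm. Origin: centre of its underside.
- detergent: Bystander: white bottle with a blue label and cap, 72 mm in diameter, 190 mm high. Origin: centre of its underside.
There are look-alikes about, which are no part of the job. What is shaped like the hook but pink is not meant.

How it is judged (in metres and radians):
On the way:
1. the handle is swung upright (within about 20 degrees) while the pail stands on the counter (value of joint bail between 1.22 and 1.92 rad and height (world z) of pail below 0.008 m and angle between pail's own z axis and vertical below 0.15 rad), for 0.2 s.
At the end, for the whole second after the job is handed in: Pail hangs by its handle, let go and still: bar middle within 20 mm of the prongs' midline, 20 to 123 mm before the post, 212 to 246 mm high, within 0.3 rad of the stand's y; over 1 N on the hook; pail foot over 30 mm high, upright within 0.35 rad; under 0.1 m/s, 0.6 rad/s (x of bail_grip in the frame of hook between -0.123 and -0.02 m and y of bail_grip in the frame of hook between -0.02 and 0.02 m and z of bail_grip in the frame of hook between 0.212 and 0.246 m and angle between the y axis of bail_grip and the y axis of hook, either way round below 0.3 rad and contact force between pail and hook above 1 N and height (world z) of pail above 0.03 m and angle between pail's own z axis and vertical below 0.35 rad and linear speed of pail below 0.1 m/s and angular speed of pail below 0.6 rad/s); the robot touches nothing.
It fails at once if the pail is tipped by more than 0.8 rad (pegs would fall out) (angle between pail's own z axis and vertical above 0.8 rad).
It fails at once if the plant is moved by more than 30 mm or knocked over (distance of plant from where it was at the start of the episode above 0.03 m or angle between plant's own z axis and vertical above 0.5 rad).
It fails at once if the clock is moved by more than 30 mm or knocked over (distance of clock from where it was at the start of the episode above 0.03 m or angle between clock's own z axis and vertical above 0.5 rad).
It fails at once if the detergent is moved by more than 30 mm or knocked over (distance of detergent from where it was at the start of the episode above 0.03 m or angle between detergent's own z axis and vertical above 0.5 rad).
It also fails if it takes over 72 s, if anything falls off the work surface, if the arm or the gripper's body presses on something with over 40 N, if the wrist force passes 120 N, or if a joint passes its speed limit or range.

### The arm

A 6-joint arm with a two-finger parallel gripper is mounted at the origin on the work surface. World frame = base frame: x ahead of the robot, y to its left, z up, the work surface at z = 0. Lengths are in mm, angles in rad, forces in N, time in s.
With the tool pointing down it reaches from about 350 to 875 mm from the base axis. Payload 4.2 kg.
Tool frame: the origin (TCP) lies midway between the tips of the shut fingers; the grasp point (between the pads) lies 19 mm behind it; z points along the fingers, y is the line along which they close (so a half turn about z gives the same grasp; the last joint's range is limited). The gripper opens to 85 mm and grips with 20 to 120 N. Pads are 22 mm wide; open, the fingers measure 114 mm over their backs; the gripper's body (76 mm by 85 mm) begins 54 mm behind the grasp point. The pads swing forward as they close: fully open they stand 13 mm farther back than shut.
Start: joints at [1.402, 0.385, 0.008, 0, -1.194, -0.259], TCP at [259.26, 568.668, 231.312] pointing down, gripper open.
Joint ranges: [-3.14, 3.14], [-1.21, 2.06], [-1.07, 1.41], [-3.16, 2.05], [-2.99, -0.16], [-3.1, 3.1]. Speed limits (rad/s): [2.79, 2.79, 3.14, 3.14, 3.14, 3.14].

### API

Orientations are given as a unit quaternion [x, y, z, w].
In Python, from bench import * gives the robot as it stands.
- The arm moves only by the tool drive_tool, never from a script. Its argument "plan" is a list that holds one entry, the list of rows, each a list of 5 numbers: the closure, from -1 (fully open) to 1 (shut), then the shift along the world's x, y, z in mm, then the turn about the world's z in degrees. A call has 1 to 20 rows; each row shifts and turns the commanded pose from where the row before left it; what a row does not reach is not made up. A row lasts 1/12 s, in which the tool goes at most 41.7 mm and 7.16 degrees, less where a joint would pass 70% of its speed; a pose out of reach is approached as far as the arm can. A call is refused whole if a number of a shift passes 41.7 or a number of a turn 7.16, either way. A call with a gripper value outside its range is refused whole. The fingers move at their own pace and stop on an object; the grip force is fixed at half the most. Time passes only in rows, so rows that do not move let the fingers close. It gives the time, the measured TCP pose, the force, the opening and the grip force at its end, in the units of the state.
- read_state(): the state, without advancing time (a new reading comes with each control period).
- get_image(name): name is "scene" or "top" or "wrist"; returns (picture, depth): 480x640x3 uint8, red, green, blue; 480x640 float32, mm along the optical axis (not along the pixel's ray), 0 where there is no reading.
- camera_model(name): a dict with "fx", "fy", "cx", "cy" (pixels), "R" (3x3) and "t" (3): a world point X has camera coordinates R X + t; the wrist camera has in their place "mount" (4x4, takes a point from camera to tool coordinates, whose origin is the TCP and whose axes are the flange's). Camera axes: x right, y down, z forward; pixel columns grow to the right and rows downward; lengths in mm; the calibration is good to about 2 mm. The wrist camera is an equidistant fisheye: a pixel r from the principal point sees the ray r / f radians off the axis. A picture is of the moment at which its call begins: read the wrist's pose just before it. camera_model takes no time and is no camera call.
- job_done(): hands the job in; it is judged then, once.
The state is a dict: "clock": time; "joints": joint angles; "joint_vel": joint speeds; "joint_efforts": joint torques, N m; "position": TCP position; "ee_rot": TCP orientation; "contact_force": force on the tool from outside, world axes, zero at the start; "wrist_torque": the same for the moment, N m; "gripper_width": finger opening in mm; "grasp_force": force on a finger pad.
Only numpy, scipy, OpenCV 4.12 (cv2) and the standard library are available. Lean on these libraries where they do the work, as an engineer would, in place of code of your own. Each camera call takes 0.05 s, during which the arm holds its last target. There are 200 camera calls.

## Working session

There is one attempt and no reset: what is moved stays moved. The work goes in short steps, Python scripts to look and compute and a tool call to move; the robot and the scene stay as the last step left them, time stands still between calls to the robot, and variables do not carry over. Pictures are saved under pics/ and viewed, at most 10 in all, crops included, and the job is handed in when it is done.

Besides the shell and the picture viewer there is one more tool, called after ">>>" as name([rows], argument=value, ...), one row to a line, values as JSON. drive_tool: Moves the arm, as the interface text tells. Its arguments: {"type":"object","properties":{"plan":{"type":"array"}},"required":["plan"]}

```bash
mkdir -p pics; ls; python3 - <<'E'
from bench import *
import cv2,numpy as np
s=read_state();print({k:np.round(v,3) for k,v in s.items()})
a=[]
for n in("scene","top"):
    p,d=get_image(n);np.savez(f"pics/{n}0.npz",p=p,d=d);cv2.imwrite(f"pics/{n}0.png",p[...,::-1])
    m=camera_model(n);print(n,m)
print(camera_model("wrist"))
E
```

```text
pics
{'clock': np.float64(0.0), 'joints': array([ 1.402e+00,  3.860e-01,  7.000e-03, -1.000e-03, -1.194e+00,
       -2.590e-01]), 'joint_vel': array([-0.   , -0.   , -0.   , -0.001,  0.001,  0.001]), 'joint_efforts': array([ 0.0000e+00, -3.9229e+01,  1.8839e+01,  4.1860e+00, -5.0000e-03,
        0.0000e+00]), 'position': array([259.003, 568.17 , 230.213]), 'ee_rot': array([ 0.977, -0.212, -0.   ,  0.001]), 'contact_force': array([ 0.325, -0.187, -0.339]), 'wrist_torque': array([ 0.031,  0.013, -0.031]), 'grasp_force': np.float64(0.0), 'gripper_width': np.float64(85.841)}
scene {'fx': 473.4999596788014, 'fy': 473.4999596788014, 'cx': 321.4777177957178, 'cy': 233.8414744000493, 'R': array([[-0.3372348 ,  0.94126502, -0.01711312],
       [ 0.56145692,  0.18650002, -0.80621577],
       [-0.7556711 , -0.2814923 , -0.59137405]]), 't': array([ 198.46577621, -184.70962621, 1664.69818929])}
top {'fx': 536.0797521799615, 'fy': 536.0797521799615, 'cx': 310.7152072477253, 'cy': 241.141204823221, 'R': array([[ 2.23081844e-02, -9.99750833e-01,  7.84760212e-04],
       [-9.93873325e-01, -2.22620144e-02, -1.08259951e-01],
       [ 1.08250447e-01,  1.63513071e-03, -9.94122310e-01]]), 't': array([ -19.52998662,  594.01145765, 1529.05900939])}
{'fx': 371.64829954431775, 'fy': 371.64829954431775, 'cx': 319.13995793650014, 'cy': 233.0545913068433, 'mount': array([[ 7.03031808e-04, -9.61699806e-01, -2.74103975e-01,
         7.01469541e+01],
       [ 9.99999717e-01,  7.49232119e-04, -6.38618055e-05,
         4.45300814e-01],
       [ 2.66783388e-04, -2.74103853e-01,  9.61700061e-01,
        -1.43039714e+02],
       [ 0.00000000e+00,  0.00000000e+00,  0.00000000e+00,
         1.00000000e+00]])}
```

View pics/scene0.png

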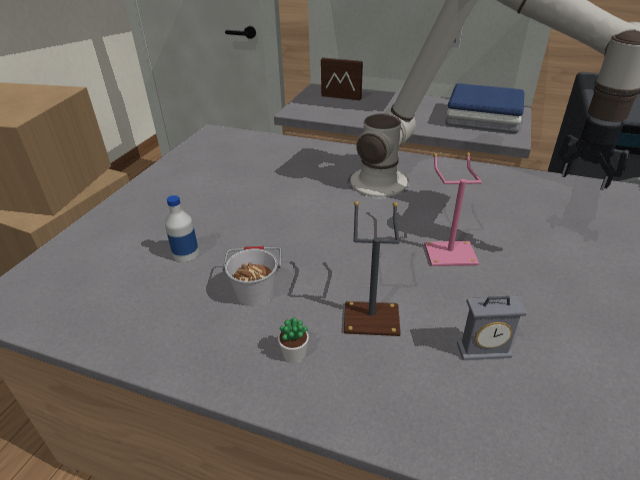

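View pics/top0.png

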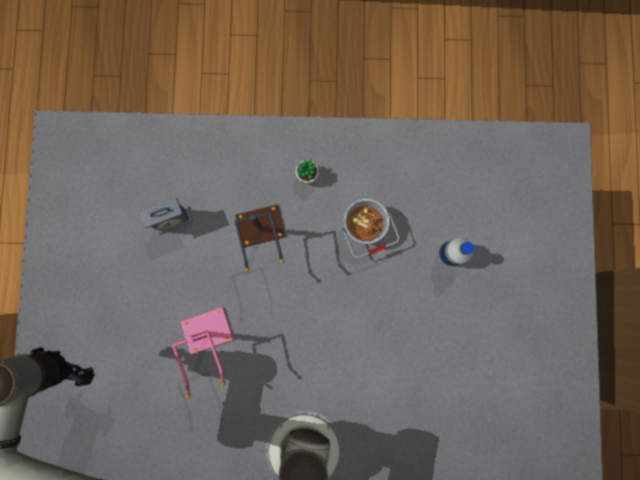

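The scene view shows the pail at (252,275) with its red sleeve at (254,248), and the dark hook with its brass tips at (357,204) and (395,205). In the top view the sleeve is at (377,249), the pail rim at (367,222), the hook tips at (247,269) and (281,261), and the hook base at (260,226). The pink stand is the look-alike. Next I triangulate.

```bash
cat > h.py <<'E'
import cv2,numpy as np
from bench import *
def ray(n,u,v):
    m=camera_model(n);R=np.array(m["R"]);t=np.array(m["t"])
    d=R.T@[(u-m["cx"])/m["fx"],(v-m["cy"])/m["fy"],1];return -R.T@t,d/np.linalg.norm(d)
def tri(rays):
    A=sum(np.eye(3)-np.outer(d,d) for o,d in rays);b=sum((np.eye(3)-np.outer(d,d))@o for o,d in rays)
    X=np.linalg.solve(A,b);return X,[np.linalg.norm(np.cross(X-o,d)) for o,d in rays]
def onz(n,u,v,z):
    o,d=ray(n,u,v);return o+d*(z-o[2])/d[2]
def blobs(mask,box,amin=3):
    x0,y0,x1,y1=box;m=np.zeros_like(mask,np.uint8);m[y0:y1,x0:x1]=mask[y0:y1,x0:x1]
    k,l,s,c=cv2.connectedComponentsWithStats(m,connectivity=8)
    return [(c[i].round(2),s[i][4],s[i][:4]) for i in range(1,k) if s[i][4]>=amin],l
E
python3 - <<'E'
from h import *
P={n:np.load(f"pics/{n}0.npz") for n in("scene","top")}
H={n:cv2.cvtColor(P[n]["p"],cv2.COLOR_RGB2HSV).astype(int) for n in P}
red={n:((H[n][...,0]<8)|(H[n][...,0]>172))&(H[n][...,1]>140)&(H[n][...,2]>80) for n in P}
brass={n:(H[n][...,0]>10)&(H[n][...,0]<28)&(H[n][...,1]>110)&(H[n][...,2]>90) for n in P}
for n,b in(("scene",(225,235,285,265)),("top",(350,235,400,265))):
    bl,l=blobs(red[n],b);print(n,"red",bl)
    for i,(c,a,s) in enumerate(bl):
        ys,xs=np.nonzero(l==i+1)
        print(cv2.fitLine(np.c_[xs,ys].astype(np.float32),cv2.DIST_L2,0,.01,.01).ravel(),xs[[xs.argmin(),xs.argmax()]],P[n]["d"][ys,xs][:6])
print("brass",blobs(brass["scene"],(345,195,405,215))[0],blobs(brass["top"],(225,200,295,280))[0])
print("base",blobs(brass["scene"],(335,290,410,340))[0])
# big crops
a=cv2.resize(P["scene"]["p"][195:345,215:415],None,fx=4,fy=4,interpolation=cv2.INTER_CUBIC)
b=cv2.resize(P["top"]["p"][190:290,225:425],None,fx=4,fy=4,interpolation=cv2.INTER_CUBIC)
cv2.imwrite("pics/c1.png",a[...,::-1]);cv2.imwrite("pics/c2.png",b[...,::-1])
E
```

```text
scene red [(array([252.92, 247.31]), np.int32(26), array([244, 247,  19,   2], dtype=int32))]
[ 9.9993801e-01 -1.1136542e-02  2.5292308e+02  2.4730769e+02] [244 262] [1239.664  1234.4093 1233.5796 1228.9536 1234.0222 1235.0234]
top red [(array([377.07, 248.78]), np.int32(55), array([369, 245,  17,   9], dtype=int32))]
[ 9.3381792e-01 -3.5774869e-01  3.7707272e+02  2.4878181e+02] [369 385] [1502.6329 1508.7563 1511.1641 1512.1298 1515.0867 1507.1553]
brass [(array([356.36, 203.09]), np.int32(11), array([355, 202,   4,   3], dtype=int32)), (array([394.8, 204. ]), np.int32(10), array([393, 203,   4,   3], dtype=int32))] [(array([273., 208.]), np.int32(21), array([271, 206,   5,   5], dtype=int32)), (array([240., 216.]), np.int32(21), array([238, 214,   5,   5], dtype=int32)), (array([279.5 , 234.29]), np.int32(14), array([278, 233,   4,   4], dtype=int32)), (array([246.43, 242.17]), np.int32(23), array([244, 240,   6,   5], dtype=int32)), (array([281. , 260.5]), np.int32(12), array([280, 259,   3,   4], dtype=int32)), (array([246.5, 269.5]), np.int32(12), array([245, 268,   4,   4], dtype=int32))]
base [(array([351.31, 303.  ]), np.int32(13), array([349, 302,   5,   3], dtype=int32)), (array([391.86, 304.93]), np.int32(14), array([390, 304,   5,   3], dtype=int32)), (array([350.1, 327.3]), np.int32(20), array([348, 325,   5,   5], dtype=int32)), (array([393.22, 329.39]), np.int32(18), array([391, 328,   5,   4], dtype=int32))]
```

View pics/c2.png

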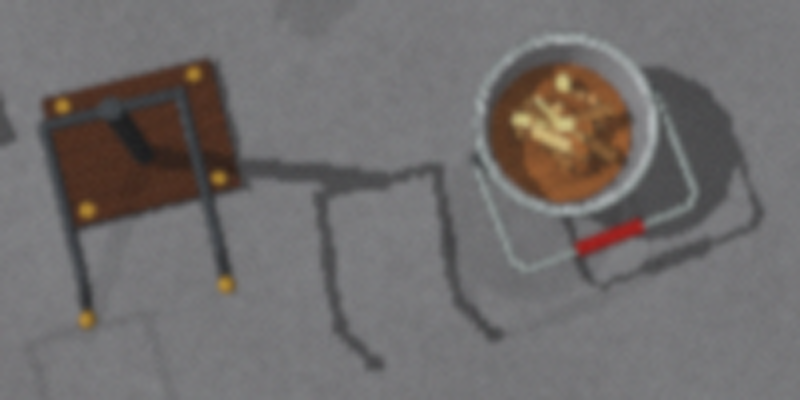

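View pics/c1.png

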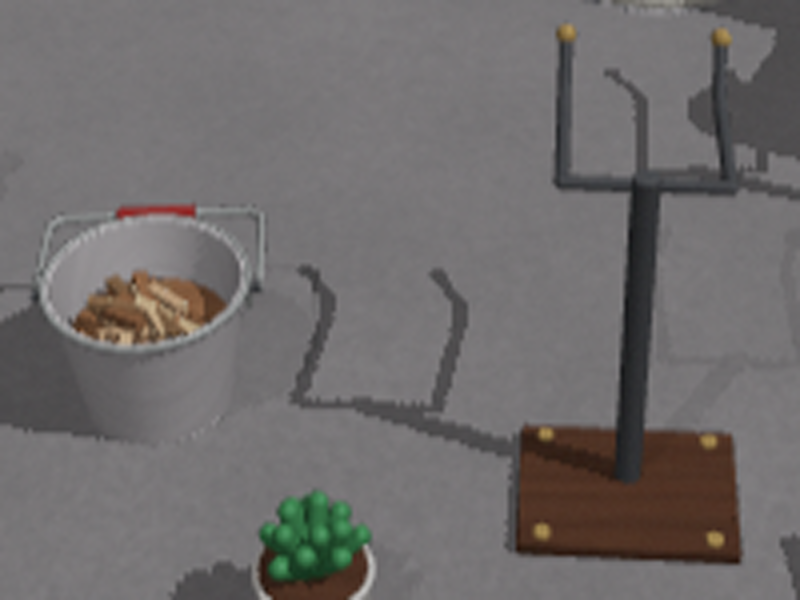

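The crops confirm the tips, the post, the base studs and the sleeve. The scene view's sleeve is partly behind the rim, and the bail is folded towards the robot. In the top crop the rim ellipse is centred near (570,123), which is (367.5,220.7) in the full image.

```bash
python3 - <<'E'
from h import *
np.set_printoptions(precision=1,suppress=True)
T=lambda s,t:tri([ray("scene",*s),ray("top",*t)])
# scene left-> which top? scene camera looks toward robot: scene image left = world -y = top image right
L=T((356.4,203.1),(281,260.5));R=T((394.8,204),(246.5,269.5));print("tips",L,R)
print("sleeve",T((253,248),(377.1,248.8)))
print("post top",T((376.2,240),(253,217)))
st=[((351.3,303),(279.5,234.3)),((391.9,304.9),(246.4,242.2)),((350.1,327.3),(273,208)),((393.2,329.4),(240,216))]
S=[T(*q)[0] for q in st];print("studs",np.array(S),np.mean(S,0))
tm=(L[0]+R[0])/2;d=R[0]-L[0];print("tipmid",tm,"sep",np.linalg.norm(d),"yaw",np.arctan2(-d[0],d[1]))
# sleeve direction in top
a=onz("top",377.1-9.3,248.8+3.58,88);b=onz("top",377.1+9.3,248.8-3.58,88);print("sleeve dir",a-b,np.arctan2(-(a-b)[0],(a-b)[1]))
# pail rim from top
p=np.load("pics/top0.npz")["p"]
for c in [(367.5,220.7)]:print("pail",onz("top",*c,95),onz("top",c[0]-22.5,c[1],95),onz("top",c[0]+22.5,c[1],95))
# bail leg corners in top crop
cr=[(522,268),(693,192)]
q=[onz("top",225+x/4,190+y/4,90) for x,y in cr];print("corners",q,np.arctan2(-(q[0]-q[1])[0],(q[0]-q[1])[1]),np.linalg.norm(q[0]-q[1]))
# plant, bottle, clock
for n,u,v,z in (("top",306,172,100),("top",459,251,140),("top",163,213,165)):print(onz(n,u,v,z))
E
```

```text
tips (array([521.1,  67.1, 238.8]), [np.float64(0.1036804762292527), np.float64(0.10368047622920304)]) (array([496.6, 153.1, 238.5]), [np.float64(0.11714955691604007), np.float64(0.11714955691597967)])
sleeve (array([ 572. , -194.6,   78.1]), [np.float64(0.5329033994048314), np.float64(0.5329033994048503)])
post top (array([631.7, 143.1, 227.5]), [np.float64(0.7251294380553158), np.float64(0.7251294380553197)])
studs [[615.1  87.3   7.4]
 [589.5 184.1   7.6]
 [693.5 108.5   8.4]
 [667.4 205.3   8.4]] [641.4 146.3   7.9]
tipmid [508.9 110.1 238.7] sep 89.41832269512902 yaw 0.2781069599914184
sleeve dir [-21.3  52.    0. ] 0.38952577299363245
pail [ 648.7 -164.4   95. ] [ 647.3 -101.3   95. ] [ 650.1 -227.5   95. ]
corners [array([ 546.2, -132.5,   90. ]), array([ 602.4, -251.7,   90. ])] 0.4400631395044032 131.7933341800307
[783.1  11.3 100. ]
[ 564.7 -408.1  140. ]
[646.8 390.7 165. ]
```

>>> drive_tool([
  [[-1,0,0,34,0],[-1,0,0,34,0],[-1,0,0,34,0],[-1,0,0,34,0],[-1,0,0,34,0],[-1,14,-35,0,-2],[-1,14,-35,0,-2],[-1,14,-35,0,-2],[-1,14,-35,0,-2],[-1,14,-35,0,-2],[-1,14,-35,0,-2],[-1,14,-35,0,-2],[-1,14,-35,0,-2],[-1,14,-35,0,-2],[-1,14,-35,0,-2],[-1,14,-35,0,-2],[-1,14,-35,0,-2],[-1,14,-35,0,-2],[-1,14,-35,0,-2],[-1,14,-35,0,-2]],
])

```text
clock: 1.77
position: [469.2, 41.8, 401.2]
ee_rot: [0.889, -0.459, -0.0, -0.0]
contact_force: [0.6, 0.8, -0.3]
gripper_width: 85.5
grasp_force: 0.0
```

>>> drive_tool([
  [[-1,14,-35,0,-2],[-1,14,-35,0,-2],[-1,14,-35,0,-2],[-1,14,-35,0,-2],[-1,14,-35,-10,-2],[-1,14,-35,-20,-2],[-1,14,-33,-30,-2],[0.4,0,0,-30,0],[0.4,0,0,-30,0],[0.4,0,0,0,0],[0.4,0,0,0,0]],
])

```text
clock: 2.68
position: [564.7, -195.1, 283.7]
ee_rot: [0.827, -0.563, -0.002, 0.001]
contact_force: [0.5, 0.0, 1.7]
gripper_width: 38.7
grasp_force: 0.0
```

```bash
cat >> h.py <<'E'
from scipy.spatial.transform import Rotation as Ro
def wsnap(tag):
    s=read_state();p,d=get_image("wrist");np.savez(f"pics/{tag}.npz",p=p,d=d,pos=s["position"],q=s["ee_rot"])
    cv2.imwrite(f"pics/{tag}.png",p[...,::-1]);return s
def wray(tag,u,v):
    z=np.load(f"pics/{tag}.npz");m=camera_model("wrist");M=np.array(m["mount"]);R=Ro.from_quat(z["q"]).as_matrix()
    x,y=u-m["cx"],v-m["cy"];r=np.hypot(x,y);th=r/m["fx"]
    c=np.array([x/r*np.sin(th),y/r*np.sin(th),np.cos(th)])
    return R@M[:3,3]+z["pos"],R@M[:3,:3]@c
E
python3 - <<'E'
from h import *
s=wsnap("w1");print(s["position"],Ro.from_quat(s["ee_rot"]).as_matrix().round(3),s["gripper_width"],s["clock"],s["joints"])
E
```

```text
[ 564.70540117 -195.13305442  283.68516766] [[ 0.366 -0.93  -0.004]
 [-0.931 -0.366 -0.   ]
 [-0.001  0.004 -1.   ]] 38.66421172346131 2.6833 [-6.16979880e-02  3.09051153e-01  2.69193666e-02  4.98462803e-04
 -1.29303284e+00  4.36565552e-01]
```

View pics/w1.png

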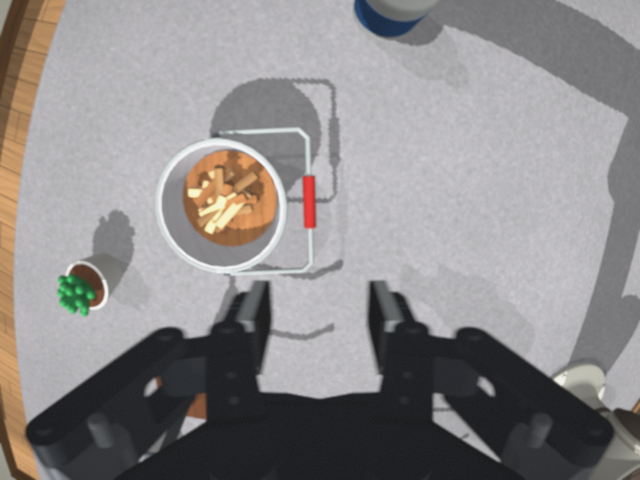

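The wrist view shows the red sleeve at (309,202), the bail corners near (302,131) and (310,268), and the rim centred at (222,205). The sleeve-to-rim gap is too tight for a finger. I'll grip the bare bar about 48 mm to the +y side of the sleeve, where the rim curves away, swing the handle up there, and regrasp on the sleeve once it is upright. First, a second view from a lower, shifted place.

>>> drive_tool([
  [[0.4,-4,15,-33,0],[0.4,-4,15,-33,0],[0.4,-3,15,-33,0],[0.4,0,0,0,0],[0.4,0,0,0,0],[0.4,0,0,0,0]],
])

```text
clock: 3.23
position: [557.0, -150.2, 189.7]
ee_rot: [0.827, -0.562, 0.003, -0.001]
contact_force: [0.1, 0.0, 1.5]
gripper_width: 25.3
grasp_force: 0.0
```

```bash
python3 - <<'E'
from h import *
np.set_printoptions(precision=1,suppress=True)
s=wsnap("w2");print(s["position"],s["gripper_width"],s["joints"])
r=[]
for t in("w1","w2"):
    p=np.load(f"pics/{t}.npz")["p"];h=cv2.cvtColor(p,cv2.COLOR_RGB2HSV).astype(int)
    m=((h[...,0]<6)|(h[...,0]>174))&(h[...,1]>180)&(h[...,2]>100)
    bl,l=blobs(m,(240,0,640,290),80);print(bl)
    c=bl[0][0];r.append(wray(t,*c))
    x,y,w,hh=bl[0][2]
    ys,xs=np.nonzero(l==1+0) if len(bl)==1 else np.nonzero(m)
    vx,vy=cv2.fitLine(np.c_[xs,ys].astype(np.float32),cv2.DIST_L2,0,.01,.01).ravel()[:2]
    for Z in(80,85,90):
        e=[(lambda o,d:o+d*(Z-o[2])/d[2])(*wray(t,c[0]+k*vx*hh/2,c[1]+k*vy*hh/2)) for k in(-1,1)]
        d=e[1]-e[0];print(Z,(e[0]+e[1])/2,np.linalg.norm(d),np.arctan2(-d[0],d[1]))
print("wrist",tri(r));print("all",tri(r+[ray("top",377.1,248.8)]))
E
```

```text
[ 557.  -150.2  189.7] 25.34852963060747 [ 0.   0.3 -0.2  0.  -1.1  0.4]
[(array([308.9, 201.5]), np.int32(431), array([304, 177,  10,  50], dtype=int32))]
80 [ 573.9 -193.6   80. ] 48.53379715240935 0.39272433658821304
85 [ 574.1 -194.5   85. ] 47.833706441529735 0.392724336588214
90 [ 574.4 -195.5   90. ] 47.1336157306501 0.39272433658821254
[(array([321.5, 164.9]), np.int32(953), array([314, 130,  15,  71], dtype=int32))]
80 [ 573.4 -193.8   80. ] 48.890151222853085 0.4009446370640829
85 [ 573.5 -194.2   85. ] 47.924006787728764 0.4009446370640834
90 [ 573.7 -194.6   90. ] 46.957862352604494 0.4009446370640834
wrist (array([ 573.7, -194. ,   80.2]), [np.float64(0.27494259082591227), np.float64(0.2749425908259276)])
all (array([ 573. , -193.8,   76.8]), [np.float64(0.9412423377659308), np.float64(0.320834015504362), np.float64(1.2445761906565629)])
```

View pics/w2.png

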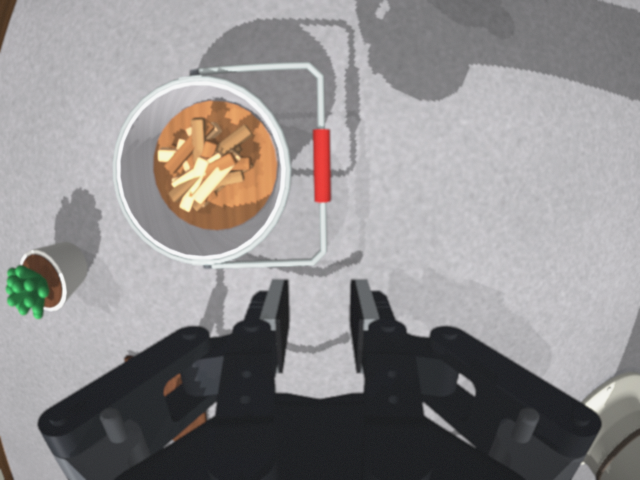

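The lower view shows the sleeve at (321,165) and the near bar corner at (320,255), with fingers aligned across the bar. The sleeve is at (573.6, -194, 79), yaw 0.395. That height is within a few mm of the expected 85 and the length matches 50 mm. I'm going down on the bar at +42 mm.

>>> drive_tool([
  [[0.6,0,-5,0,1],[0.6,0,0,-20,0],[0.6,0,0,-20,0],[0.6,0,0,-20,0],[0.6,0,0,-20,0],[0.6,0,0,-15,0],[0.6,0,0,-5,0],[0.6,0,0,0,0],[0.6,0,0,0,0],[0.6,0,0,0,0]],
])

```text
clock: 4.12
position: [556.0, -155.2, 88.0]
ee_rot: [0.831, -0.556, 0.002, -0.001]
contact_force: [-0.2, -0.2, -0.1]
gripper_width: 17.1
grasp_force: 0.0
```

>>> drive_tool([
  [[0.6,1,0,-9,0],[0.6,0,0,-9,0],[0.6,0,0,-8,0],[0.6,0,0,0,0],[0.6,0,0,0,0]],
])

```text
clock: 4.53
position: [554.8, -154.9, 59.0]
ee_rot: [0.831, -0.556, -0.001, 0.001]
contact_force: [0.3, 0.1, -0.1]
gripper_width: 17.2
grasp_force: 0.0
```

>>> drive_tool([
  [[1,0,0,0,0],[1,0,0,0,0],[1,0,0,0,0],[1,0,0,0,0],[1,0,0,0,0],[1,0,0,0,0]],
])

```text
clock: 5.03
position: [555.9, -154.9, 60.3]
ee_rot: [0.832, -0.556, 0.001, -0.0]
contact_force: [1.1, 0.6, -0.6]
gripper_width: 2.3
grasp_force: 58.5
```

>>> drive_tool([
  [[1,0,0,10,0],[1,1,0,10,0],[1,2,1,11,0],[1,0,0,0,0],[1,0,0,0,0]],
])

```text
clock: 5.45
position: [557.8, -153.9, 92.3]
ee_rot: [0.831, -0.556, -0.0, -0.0]
contact_force: [-2.7, -0.6, 2.0]
gripper_width: 2.7
grasp_force: 58.8
```

```bash
cat > red.py <<'E'
from h import *
import sys
np.set_printoptions(precision=1,suppress=True)
t=sys.argv[1];s=wsnap(t);R=Ro.from_quat(s["ee_rot"]).as_matrix();print(s["position"],np.arctan2(-R[1,1],-R[0,1]).round(3),s["gripper_width"],s["grasp_force"])
p=np.load(f"pics/{t}.npz")["p"];h=cv2.cvtColor(p,cv2.COLOR_RGB2HSV).astype(int)
m=((h[...,0]<6)|(h[...,0]>174))&(h[...,1]>180)&(h[...,2]>100)
r=[]
for c,a,b in blobs(m,(200,0,460,479),80)[0]: print("w",c,a,b);r.append(wray(t,*c))
for n in("top","scene"):
    p,d=get_image(n);np.savez(f"pics/{n}_{t}.npz",p=p,d=d);cv2.imwrite(f"pics/{n}_{t}.png",p[...,::-1])
    h=cv2.cvtColor(p,cv2.COLOR_RGB2HSV).astype(int);m=((h[...,0]<8)|(h[...,0]>172))&(h[...,1]>140)&(h[...,2]>70)
    for c,a,b in blobs(m,(225,120,420,300),10)[0]: print(n,c,a,b);r.append(ray(n,*c)) if len(r)<4 else 0
if len(r)>1:print("tri",tri(r))
E
python3 red.py a1
```

```text
[ 557.8 -153.9   92.3] 0.392 2.6665462705082206 58.79230320453644
w [318.1 209.6] 4062 [302 140  32 143]
scene [251.7 239.4] 66 [243 238  19   4]
tri (array([ 574.7, -193.6,  108.6]), [np.float64(0.415402438549347), np.float64(0.41540243854935877)])
```

The handle follows, with the sleeve now at z 108.6. I'll carry on along the arc to upright.

>>> drive_tool([
  [[1,3.4,1.4,10.5,0],[1,4.6,1.9,9.8,0],[1,5.8,2.4,9.1,0],[1,6.8,2.9,8.2,0],[1,7.8,3.2,7.2,0],[1,0,0,0,0],[1,8.6,3.6,6,0],[1,9.1,3.8,4.8,0],[1,9.7,4,3.5,0],[1,10,4.2,2,0],[1,9.4,3.9,0.5,0],[1,0,0,0,0],[1,0,0,0,0]],
])

```text
clock: 6.68
position: [633.6, -122.4, 152.0]
ee_rot: [0.831, -0.556, -0.0, 0.0]
contact_force: [-1.8, -0.4, 1.2]
gripper_width: 2.4
grasp_force: 59.0
```

```bash
python3 red.py a2
```

```text
[ 633.6 -122.4  152. ] 0.393 2.371073324967925 59.01894986629486
w [319.4 208.8] 4142 [303 140  33 142]
scene [247.1 240. ] 76 [237 238  21   5]
tri (array([ 649.8, -162.1,  167.8]), [np.float64(0.05615104585654389), np.float64(0.05615104585660194)])
```

The handle is upright: sleeve at (649.8, -162.1, 167.8), expected z 170. I'll open, slide along the bar to the sleeve and regrasp.

>>> drive_tool([
  [[0.2,0,0,0,0],[0.2,0,0,0,0],[0.2,0,0,0,0],[0.2,0,0,0,0],[0.2,8,-20,0,0],[0.2,8,-20,0,0],[0.2,0,0,0,0],[0.2,0,0,0,0]],
])

```text
clock: 7.5
position: [649.7, -163.3, 152.3]
ee_rot: [0.831, -0.556, -0.0, -0.0]
contact_force: [-0.7, -0.9, -0.8]
gripper_width: 33.9
grasp_force: 0.3
```

```bash
python3 red.py a3
```

```text
[ 649.7 -163.3  152.3] 0.391 33.938787274059955 0.3394887875765562
w [337.7 263.1] 3751 [310 194  56 135]
scene [253.4 235.8] 13 [252 234   4   4]
tri (array([ 636.8, -169.8,  157.4]), [np.float64(17.707656633445897), np.float64(17.70765663344585)])
```

View pics/a3.png

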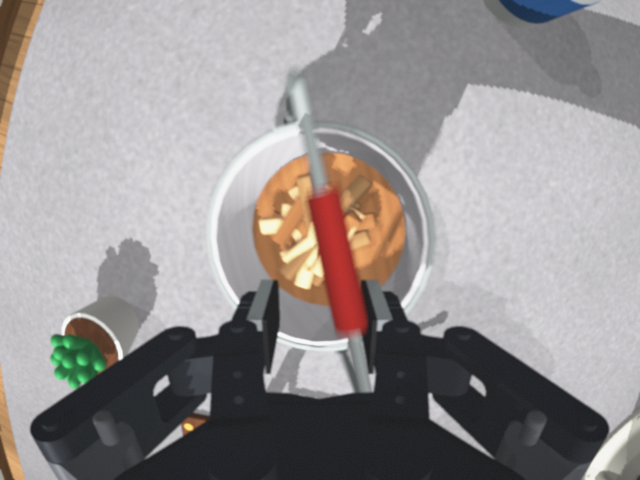

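The view shows the pail has turned about 12° against the gripper. The sleeve runs from (322,190) to (352,332) and lies near the right finger. I'll compute its pose on the z = 168 plane.

```bash
python3 - <<'E'
from h import *
np.set_printoptions(precision=1,suppress=True)
pl=lambda u,v,z:(lambda o,d:o+d*(z-o[2])/d[2])(*wray("a3",u,v))
a,b=pl(323,190,168),pl(352,332,168);d=b-a
print(a,b,(a+b)/2,np.linalg.norm(d),np.arctan2(-d[0],d[1]))
c=[pl(u,v,95) for u,v in((322,123),(208,233),(436,233))];print(c)
from scipy.optimize import fsolve
A=np.array([2*(c[i]-c[0])[:2] for i in(1,2)]);B=[c[i][:2]@c[i][:2]-c[0][:2]@c[0][:2] for i in(1,2)]
o=np.linalg.solve(A,B);print("rim",o,np.linalg.norm(o-c[0][:2]))
E
```

```text
[ 667.3 -209.7  168. ] [ 635.  -162.1  168. ] [ 651.1 -185.9  168. ] 57.541547550635066 0.5964507316671603
[array([ 676.5, -232.3,   95. ]), array([ 714.1, -151. ,   95. ]), array([ 592.2, -201.4,   95. ])]
rim [ 651.1 -171.2] 66.20214939771044
```

```bash
cat >> h.py <<'E'
def wpts(tag,us,vs):
    z=np.load(f"pics/{tag}.npz");M=np.array(camera_model("wrist")["mount"]);R=Ro.from_quat(z["q"]).as_matrix();out=[]
    for u,v in zip(us,vs):
        o,d=wray(tag,u,v);ax=R@M[:3,2];dd=z["d"][int(v),int(u)]
        if dd>0:out.append(o+d*dd/(d@ax))
    return np.array(out)
def sleeve3(t):
    p=np.load(f"pics/{t}.npz")["p"];h=cv2.cvtColor(p,cv2.COLOR_RGB2HSV).astype(int)
    m=((h[...,0]<6)|(h[...,0]>174))&(h[...,1]>180)&(h[...,2]>100);m=cv2.erode(m.astype(np.uint8),np.ones((3,3)))
    ys,xs=np.nonzero(m[:479,200:460]);P=wpts(t,xs[::7]+200.,ys[::7]*1.);P=P[(P[:,2]>100)]
    c=P.mean(0);d=np.linalg.svd(P-c)[2][0];d*=np.sign(d[1]);k=(P-c)@d
    return c+d*(np.percentile(k,1)+np.percentile(k,99))/2,d,np.ptp(k),np.percentile(P[:,2],[5,50,95])
E
python3 - <<'E'
from h import *
np.set_printoptions(precision=2,suppress=True)
for t in("a2","a3"):print(t,sleeve3(t))
# rim height samples by highest points near rim pixel ring
ys,xs=np.mgrid[100:350:2,195:450:2];P=wpts("a3",xs.ravel()*1.,ys.ravel()*1.)
Q=P[(P[:,2]>85)&(P[:,2]<115)];r=np.hypot(*(Q[:,:2]-[651,-171]).T);Q=Q[(r>50)&(r<80)]
print(len(Q));c=Q.mean(0);n=np.linalg.svd(Q-c)[2][2];print(c,n)
for a in range(-180,180,45):
    th=np.arctan2(Q[:,1]+171,Q[:,0]-651);k=abs(np.degrees(th)-a)<15
    if k.sum():print(a,k.sum(),Q[k].mean(0),Q[k][:,2].max())
E
```

```text
a2 (array([ 649.75, -162.32,  174.38]), array([-0.38,  0.93,  0.01]), np.float64(47.54749740488592), array([172.74, 174.44, 175.64]))
a3 (array([ 654.12, -190.78,  181.43]), array([-0.58,  0.8 ,  0.15]), np.float64(45.64219115251877), array([177.93, 181.28, 184.82]))Traceback (most recent call last):
  File "<stdin>", line 5, in <module>
  File "h.py", line 27, in wpts
    o,d=wray(tag,u,v);ax=R@M[:3,2];dd=z["d"][int(v),int(u)]
        ~~~~^^^^^^^^^
  File "h.py", line 20, in wray
    z=np.load(f"pics/{tag}.npz");m=camera_model("wrist");M=np.array(m["mount"]);R=Ro.from_quat(z["q"]).as_matrix()
                                   ~~~~~~~~~~~~^^^^^^^^^
ValueError: time passes only in moves, steps and waits
```

The sleeve is tilted 0.15 rad and pushed about 25 mm along, so a finger caught the end of the sleeve as I slid. I'll open wide and back off.

>>> drive_tool([
  [[-0.4,0,0,0,0],[-0.4,0,0,0,0],[-0.4,0,0,0,0],[-0.4,0,0,0,0],[-0.4,0,0,0,0],[-0.4,0,0,0,0]],
])

```text
clock: 8.15
position: [649.7, -162.5, 152.7]
ee_rot: [0.831, -0.556, 0.0, -0.0]
contact_force: [-0.3, -0.1, 0.2]
gripper_width: 59.8
grasp_force: 0.0
```

```bash
sed -i 's/^def ray/_cm=camera_model;_c={}\ndef camera_model(n):\n    if n not in _c:_c[n]=_cm(n)\n    return _c[n]\ndef ray/' h.py; python3 red.py a4; python3 - <<'E'
from h import *
np.set_printoptions(precision=2,suppress=True)
print(sleeve3("a4"))
E
```

```text
[ 649.7 -162.5  152.7] 0.393 59.759964922809075 0.0
w [341.3 320.9] 2842 [312 265  56 114]
top [365.3 223.8] 10 [364 223   4   3]
scene [254.  236.2] 31 [250 234   9   5]
tri (array([ 632.2, -155.1,  161.6]), [np.float64(7.953617630888559), np.float64(3.9751008361812534), np.float64(5.798187330551575)])
(array([ 640.9 , -165.64,  175.21]), array([-0.63,  0.77,  0.  ]), np.float64(47.3152432935649), array([173.5 , 175.31, 176.42]))
```

View pics/a4.png

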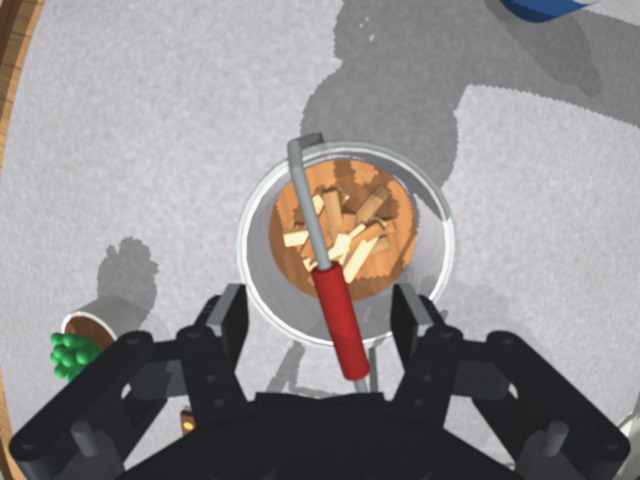

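The pail is standing level again. The sleeve runs (328,265) to (357,378) between the open fingers, at (640.9, -165.6, 169), yaw 0.686. I'll turn by +17°, centre on it and close.

>>> drive_tool([
  [[-0.4,-3,-1,0,5.6],[-0.4,-3,-1,0,5.6],[-0.4,-3,-1,0,5.6],[-0.4,0,0,0,0],[-0.4,0,0,0,0],[-0.4,0,0,0,0]],
])

```text
clock: 8.8
position: [640.8, -165.6, 152.7]
ee_rot: [0.903, -0.429, 0.0, -0.0]
contact_force: [-0.3, -0.4, 0.6]
gripper_width: 59.2
grasp_force: 0.0
```

```bash
python3 red.py a5; python3 - <<'E'
from h import *
np.set_printoptions(precision=2,suppress=True)
print(sleeve3("a5"))
E
```

```text
[ 640.8 -165.6  152.7] 0.684 59.173288353501434 0.0
w [316.5 319.4] 2888 [303 261  29 119]
scene [241.3 238.8] 19 [238 237   7   4]
tri (array([ 648.7, -171.7,  174.2]), [np.float64(6.639568337041971), np.float64(6.639568337041795)])
(array([ 641.35, -165.39,  175.28]), array([-0.62,  0.79,  0.  ]), np.float64(47.49140751153003), array([173.85, 175.31, 176.57]))
```

>>> drive_tool([
  [[1,0,0,-2,0],[1,0,0,0,0],[1,0,0,0,0],[1,0,0,0,0],[1,0,0,0,0],[1,0,0,0,0],[1,0,0,0,0],[1,0,0,0,0],[1,0,0,0,0],[1,0,0,0,0],[1,0,0,0,0],[1,0,0,0,0]],
])

```text
clock: 9.95
position: [640.8, -165.6, 150.7]
ee_rot: [0.904, -0.428, 0.0, -0.0]
contact_force: [1.2, -0.7, 0.5]
gripper_width: 10.1
grasp_force: 58.4
```

```bash
python3 red.py a6; python3 - <<'E'
from h import *
np.set_printoptions(precision=2,suppress=True)
print(sleeve3("a6"))
E
```

```text
[ 640.8 -165.6  150.7] 0.686 10.142467279535426 58.359113931655884
w [319.9 321.1] 2811 [305 263  30 120]
scene [256.  235.6] 16 [254 234   5   4]
scene [240.6 238.7] 16 [238 237   6   4]
tri (array([ 639.6, -164.3,  168.4]), [np.float64(1.1274403153195784), np.float64(18.940535895002363), np.float64(17.991441776851854)])
(array([ 640.19, -166.09,  175.44]), array([-0.63,  0.77,  0.01]), np.float64(47.78515324173952), array([174.16, 175.46, 176.57]))
```

Firm, centred grip on the sleeve. Lifting.

>>> drive_tool([
  [[1,0,0,3,0],[1,0,0,6,0],[1,0,0,9,0],[1,0,0,12,0],[1,0,0,12,0],[1,0,0,12,0],[1,0,0,12,0],[1,0,0,10,0],[1,0,0,8,0],[1,0,0,6,0],[1,0,0,4,0],[1,0,0,1,0],[1,0,0,0,0],[1,0,0,0,0]],
])

```text
clock: 11.27
position: [640.3, -165.5, 244.9]
ee_rot: [0.904, -0.428, -0.001, 0.0]
contact_force: [0.0, -0.4, -4.5]
gripper_width: 9.6
grasp_force: 58.4
```

```bash
python3 red.py b1; python3 - <<'E'
from h import *
np.set_printoptions(precision=2,suppress=True)
print(sleeve3("b1"))
E
```

```text
[ 640.3 -165.5  244.9] 0.686 9.648505363984963 58.424550890922546
w [319.8 321.3] 2820 [305 262  30 120]
scene [251.5 202. ] 24 [249 200   6   5]
scene [235.8 205.2] 20 [233 203   6   5]
tri (array([ 639.5, -164.5,  263.1]), [np.float64(0.9575589475543239), np.float64(18.30859108886747), np.float64(17.555311906069377)])
(array([ 640.19, -166.3 ,  269.58]), array([-0.63,  0.77,  0.  ]), np.float64(47.97825410556453), array([268.32, 269.67, 270.62]))
```

Weight 4.5 N, bar level at z 263.5. I'm carrying it out in front first, turning to the stand's yaw.

>>> drive_tool([
  [[1,-3,1,1,0],[1,-6,1,1,-1],[1,-9,2,1,-1.5],[1,-12,3,1,-1.5],[1,-12,3,0,-1.5],[1,-12,3,0,-1.5],[1,-12,3,0,-1.5],[1,-12,3,0,-1.5],[1,-12,3,0,-1.5],[1,-12,3,0,-1.5],[1,-12,3,0,-1.5],[1,-12,3,0,-1.5],[1,-12,3,0,-1.5],[1,-12,3,0,-1.5],[1,-12,3,0,-1.5],[1,-12,3,0,-1.5],[1,-9,4,0,-1.5],[1,-5,4,0,-1],[1,-2,2,0,0],[1,0,0,0,0]],
])

```text
clock: 13.08
position: [449.9, -112.4, 250.2]
ee_rot: [0.792, -0.61, 0.0, -0.0]
contact_force: [-0.2, -0.3, -3.8]
gripper_width: 10.2
grasp_force: 58.4
```

>>> drive_tool([
  [[1,0,4,0,0],[1,0,8,0,0],[1,0,12,0,0],[1,0,12,0,0],[1,0,12,0,0],[1,0,12,0,0],[1,0,12,0,0],[1,0,12,0,0],[1,0,12,0,0],[1,0,12,0,0],[1,0,12,0,0],[1,0,12,0,0],[1,0,12,0,0],[1,0,12,0,0],[1,0,12,0,0],[1,0,12,0,0],[1,0,9,0,0],[1,0,6,0,0],[1,0,3,0,0],[1,0,0,0,0]],
])

```text
clock: 14.75
position: [450.7, 85.9, 249.6]
ee_rot: [0.792, -0.61, -0.0, 0.0]
contact_force: [0.1, 0.5, -4.2]
gripper_width: 10.1
grasp_force: 58.4
```

```bash
python3 red.py b2; python3 - <<'E'
from h import *
np.set_printoptions(precision=2,suppress=True)
print(sleeve3("b2"))
t="b2";h=cv2.cvtColor(np.load(f"pics/{t}.npz")["p"],cv2.COLOR_RGB2HSV).astype(int)
m=(h[...,0]>10)&(h[...,0]<28)&(h[...,1]>110)&(h[...,2]>90)
for c,a,b in blobs(m,(0,0,320,479),15)[0]:
    o,d=wray(t,*c);print(c,a,b,o+d*(239-o[2])/d[2],o+d*(9-o[2])/d[2])
E
```

```text
[450.7  85.9 249.6] 0.259 10.094344456554563 58.381919860839844
w [319.7 322.6] 2892 [305 267  31 115]
scene [365.1 179.4] 19 [363 178   5   4]
scene [380.5 179.5] 24 [378 178   6   4]
tri (array([450.9,  86.9, 267.8]), [np.float64(0.679600682030114), np.float64(18.438759411576772), np.float64(18.43971788521842)])
(array([450.37,  85.5 , 274.3 ]), array([-0.24,  0.97, -0.  ]), np.float64(47.373637008225955), array([272.8 , 274.41, 275.5 ]))
[45.08 70.32] 50 [41 63  9 15] [610.53  14.08 239.  ] [823.08   8.49   9.  ]
[42.26 81.84] 19 [39 77  7 10] [610.95  20.03 239.  ] [824.13  23.35   9.  ]
[33.54 86.84] 37 [29 81 10 13] [616.89  23.09 239.  ] [838.97  30.99   9.  ]
[151.98 199.77] 4129 [104 149  84 110] [534.31  64.6  239.  ] [632.73 134.64   9.  ]
[284.69 225.53] 4180 [255 165  58 126] [472.64  60.86 239.  ] [478.72 125.32   9.  ]
[112.88 213.38] 32 [110 211   7   7] [554.3   76.04 239.  ] [682.65 163.21   9.  ]
[119.07 246.55] 169 [114 234  11  25] [549.16  91.71 239.  ] [669.82 202.34   9.  ]
[198.65 379.97] 139 [191 373  15  15] [499.11 156.57 239.  ] [544.82 364.31   9.  ]
[  1.   413.67] 15 [  0 408   4  11] [674.34 280.59 239.  ] [982.44 674.03   9.  ]
[ 38.34 473.36] 146 [ 28 465  26  14] [650.94 353.21 239.  ] [924.01 855.38   9.  ]
```

View pics/b2.png

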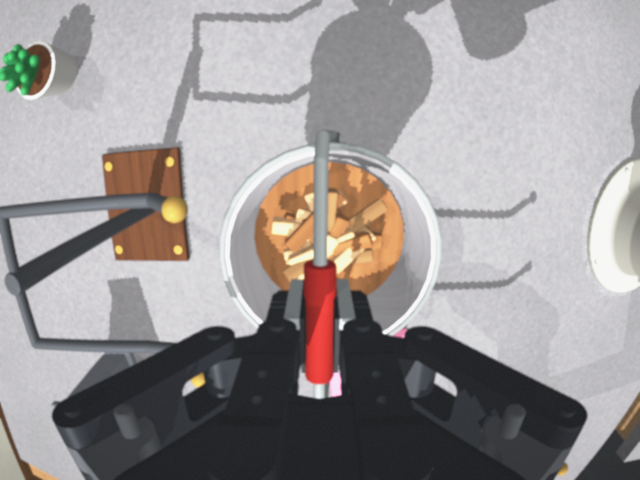

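The view shows the pail level under the gripper. The stand's near tip is at (174,210) and the far tip at (199,380), and its 3D place agrees with the first measurement within 4 mm. The bar is 9 mm off the midline, so I'll correct that and advance 95 mm.

>>> drive_tool([
  [[1,-1,4,0,0.4],[1,-1,4,0,0.4],[1,0,1,0,0],[1,4,1,0,0],[1,7,2,0,0],[1,7,2,0,0],[1,7,2,0,0],[1,7,2,0,0],[1,7,2,0,0],[1,7,2,0,0],[1,7,2,0,0],[1,7,2,0,0],[1,7,2,0,0],[1,7,2,0,0],[1,7,2,0,0],[1,7,1,0,0],[1,4,1,0,0],[1,0,0,0,0],[1,0,0,0,0]],
])

```text
clock: 16.48
position: [540.6, 119.3, 249.4]
ee_rot: [0.796, -0.605, -0.0, 0.0]
contact_force: [0.1, -0.1, -4.1]
gripper_width: 9.9
grasp_force: 58.4
```

```bash
cat > chk.py <<'E'
from h import *
import sys
np.set_printoptions(precision=2,suppress=True)
t=sys.argv[1];s=wsnap(t);print(s["position"],s["contact_force"],s["clock"])
c,d,l,_=sleeve3(t);c[2]-=6
R=Ro.from_euler("z",.265).as_matrix();print("bar",c,d,l,"hook frame",R.T@(c-[631.7,143.7,0]))
h=cv2.cvtColor(np.load(f"pics/{t}.npz")["p"],cv2.COLOR_RGB2HSV).astype(int)
m=(h[...,0]>15)&(h[...,0]<28)&(h[...,1]>150)&(h[...,2]>90)
for c,a,b in blobs(m,(60,60,640,479),30)[0]:
    o,d=wray(t,*c);X=o+d*(240-o[2])/d[2];print(c,a,b,X,"hook",R.T@(X-[631.7,143.7,0]))
E
python3 chk.py b3
```

```text
[540.55 119.3  249.39] [ 0.13 -0.08 -4.12] 16.4833
bar [540.13 118.9  268.17] [-0.25  0.97  0.  ] 48.7983735492807 hook frame [-94.86   0.05 268.17]
```

The bar is at the seat in plan: hook frame x -94.9, y 0. Lowering.

>>> drive_tool([
  [[1,0,0,-3,0],[1,0,0,-6,0],[1,0,0,-6,0],[1,0,0,-6,0],[1,0,0,-6,0],[1,0,0,-6,0],[1,0,0,-6,0],[1,0,0,-3,0],[1,0,0,-1,0],[1,0,0,0,0],[1,0,0,0,0]],
])

```text
clock: 17.45
position: [540.9, 119.4, 206.9]
ee_rot: [0.797, -0.605, 0.0, -0.0]
contact_force: [-0.4, -0.2, -4.9]
gripper_width: 10.0
grasp_force: 58.4
```

>>> drive_tool([
  [[1,0,0,-1,0],[1,0,0,-1,0],[1,0,0,0,0],[1,0,0,0,0]],
])

```text
clock: 17.78
position: [540.6, 119.4, 204.7]
ee_rot: [0.796, -0.605, 0.0, -0.0]
contact_force: [0.7, -0.2, -3.8]
gripper_width: 10.1
grasp_force: 58.4
```

>>> drive_tool([
  [[1,0,0,-1,0],[1,0,0,0,0],[1,0,0,-1,0],[1,0,0,0,0],[1,0,0,0,0],[1,0,0,0,0]],
])

```text
clock: 18.28
position: [540.6, 119.4, 202.6]
ee_rot: [0.796, -0.605, 0.0, 0.0]
contact_force: [0.1, 1.6, -4.8]
gripper_width: 10.1
grasp_force: 58.4
```

```bash
python3 chk.py b4
```

```text
[540.62 119.37 202.63] [ 0.07  1.63 -4.83] 18.2833
bar [540.19 119.24 221.22] [-0.25  0.97 -0.  ] 47.511208226273425 hook frame [-94.73   0.36 221.22]
```

>>> drive_tool([
  [[1,0,0,-1,0],[1,0,0,0,0],[1,0,0,-1,0],[1,0,0,0,0],[1,0,0,0,0],[1,0,0,0,0]],
])

```text
clock: 18.83
position: [540.9, 119.4, 201.8]
ee_rot: [0.797, -0.605, 0.001, -0.001]
contact_force: [-2.3, 0.7, 5.1]
gripper_width: 10.3
grasp_force: 59.3
```

The bar rests on the prongs: the force turned to +5 N. Opening.

>>> drive_tool([
  [[0.6,0,0,0,0],[0.4,0,0,0,0],[0.2,0,0,0,0],[0,0,0,0,0],[-0.2,0,0,0,0],[-0.2,0,0,0,0],[-0.2,0,0,0,0],[-0.2,0,0,0,0],[-0.2,0,0,0,0],[-0.2,0,0,0,0]],
])

```text
clock: 19.67
position: [540.6, 119.4, 200.7]
ee_rot: [0.796, -0.605, 0.0, -0.0]
contact_force: [0.2, 0.3, 0.4]
gripper_width: 51.2
grasp_force: 0.0
```

```bash
python3 chk.py b5
```

```text
[540.63 119.39 200.65] [0.23 0.29 0.4 ] 19.6667
bar [541.12 119.48 220.47] [-0.26  0.97  0.01] 48.43319192648555 hook frame [-93.76   0.35 220.47]
```

Released: the bar sits at x -93.8, y 0.4, z 220.5, with no contact force. Withdrawing straight up.

>>> drive_tool([
  [[-0.2,0,0,4,0],[-0.2,0,0,8,0],[-0.2,0,0,10,0],[-0.2,0,0,15,0],[-0.2,0,0,20,0],[-0.2,0,0,20,0],[-0.2,0,0,20,0],[-0.2,0,0,20,0],[-0.2,0,0,20,0],[-0.2,0,0,0,0],[-0.2,0,0,0,0],[-0.2,0,0,0,0],[-0.2,0,0,0,0],[-0.2,0,0,0,0],[-0.2,0,0,0,0],[-0.2,0,0,0,0],[-0.2,0,0,0,0],[-0.2,0,0,0,0]],
])

```text
clock: 21.22
position: [540.6, 119.4, 337.4]
ee_rot: [0.796, -0.605, -0.0, 0.0]
contact_force: [-0.7, 0.6, -0.6]
gripper_width: 51.3
grasp_force: 0.0
```

```bash
python3 chk.py b6; python3 chk.py b7 | tail -n +2 | head -1
```

```text
[540.6  119.38 337.44] [-0.72  0.63 -0.64] 21.2167
bar [541.45 119.33 220.86] [-0.26  0.97 -0.  ] 46.14193664389729 hook frame [-93.48   0.12 220.86]
bar [541.32 119.66 220.78] [-0.27  0.96 -0.  ] 45.887359555620904 hook frame [-93.52   0.47 220.78]
```

>>> drive_tool([
  [[-0.2,0,0,0,0],[-0.2,0,0,0,0],[-0.2,0,0,0,0],[-0.2,0,0,0,0],[-0.2,0,0,0,0],[-0.2,0,0,0,0],[-0.2,0,0,0,0],[-0.2,0,0,0,0],[-0.2,0,0,0,0],[-0.2,0,0,0,0],[-0.2,0,0,0,0],[-0.2,0,0,0,0],[-0.2,0,0,0,0],[-0.2,0,0,0,0],[-0.2,0,0,0,0],[-0.2,0,0,0,0],[-0.2,0,0,0,0],[-0.2,0,0,0,0],[-0.2,0,0,0,0],[-0.2,0,0,0,0]],
])

```text
clock: 22.98
position: [540.6, 119.4, 337.6]
ee_rot: [0.796, -0.605, 0.0, 0.0]
contact_force: [0.1, -0.2, 0.4]
gripper_width: 50.6
grasp_force: 0.0
```

```bash
python3 chk.py b8 | head -2; python3 -c "
from bench import *
print(job_done())"
```

```text
[540.61 119.36 337.64] [ 0.11 -0.18  0.38] 22.9833
bar [541.34 119.43 220.83] [-0.26  0.96  0.  ] 45.05116159132952 hook frame [-93.56   0.24 220.83]
the job is handed in; nothing more can be done
None
```

The job is handed in, verdict not shown: the handle was swung upright on the counter, and the pail now hangs still by it on both prongs of the dark stand with the gripper clear; a finger briefly tilted the pail about 0.15 rad during the regrasp, well under the 0.8 limit.

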